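# Crack the stuck lid of the brush box and hold it ajar

### The job

Get the varnish brush box ready: lift the loose plywood cover off the dust crate by its wooden knob and set it down gently, knob up, flat in the middle of the black rubber mat, and let go of it. Then take the metal knob of the steel brush box inside the crate, pull its lid free of the tacky seal without letting it fly wide open, and hold it ajar with its front edge about 25 mm up so that the fumes can clear; finish while still holding it there. Leave everything else on the bench where it is.

Things in the scene. Friction and masses are not known exactly. Their poses are not given: they have to be found in the camera images.
- crate: Fixed open plywood crate, 190 (x) x 280 (y) x 134 mm high, walls 9 mm, screwed to the bench on either side of it (the mat is on the other). Origin: centre of its underside, z up; +x is its far side from the robot at yaw 0. A fixed steel brush box (115 x 215 mm, 83 mm high with the crate's floor) is screwed inside, its hinge on the crate's +x side.
- cover: Loose plywood cover on the crate's rim, about 0.3 kg: board 200 (x) x 290 (y) x 8 mm on two battens 12 mm high, across x near the ends, that hang inside the crate with 6 mm of play: lift it straight up 20 mm or more first. Origin: centre of the battens' underside (122 mm above the bench on the crate), z up; the board's top is 20 mm and the knob's top 58 mm above it.
- cover_knob (a point): Centre of the head of the cover's turned wooden knob: head 36 mm across and 20 mm high, on an 18 mm neck; this point is 27 mm above the board's top face and 47 mm above the cover's origin. Grip it from any side, from above.
- mat: Black rubber bench mat, fixed, 230 (x) x 310 (y) x 4 mm. Origin: centre of its underside, so its top is 4 mm above it. The cover goes here.
- brush_lid: Hinged steel lid of the brush box, 0.35 kg. Origin: on the hinge axis, mid-length; shut, its axes are the crate's (-x points from the hinge to the front edge, 122 mm away). The tacky bead seal under its front lip resists with a peak of 12 to 17 N upward pull at the knob in the first 2 to 3 mm, then lets go within 0.06 rad; after that its weight is about 2.4 N at the knob. Let go of, it falls shut.
- brush_lid_knob (a point): Centre of the head of the lid's round metal knob (moves with the lid): head 30 mm across, 18 mm high, on a 14 mm stem. It is 26 mm above the lid's top face, 9 mm below the knob's top and, shut, 14 mm below the crate's rim; 88 mm from the hinge axis towards the crate's -x and 36 mm above it. Free room beside it: 110 mm each way along the crate's y, 65 mm to the front wall.
- brush_lid_edge (a point): Middle of the lid's front lower edge (moves with the lid), 68 mm above the bench when shut, at the bottom of the 16 mm skirt; the box's rim is 83 mm above the bench.
- brush_lid_hinge (a point): Point on the lid's hinge axis, at the lid's mid-length, 84 mm above the bench; the axis runs along the crate's y axis, and lifting the front edge by 25 mm turns the lid by 0.21 rad about it.
- glue: Bystander: white glue bottle, 52 mm across, 135 mm high, standing between the crate and the mat. Origin: centre of its underside.
- tape: Bystander: roll of masking tape lying flat, 72 mm across, 24 mm high, between the crate and the mat nearer the robot. Origin: centre of its underside.
- varnish_tin: Bystander: metal tin, 100 mm across, 110 mm high, beyond the glue bottle. Origin: centre of its underside.
- screws: Bystander: small open carton of screws, 75 x 110 x 35 mm, at the left side. Origin: centre of its underside.
- flat_brush: Bystander: flat paint brush lying down, 190 mm long, 52 mm wide, 14 mm thick, at the right side. Origin: under its ferrule.

How it is judged:
On the way, in this order (a step that is already met when the one before it is completed fails the run):
1. the cover is lifted clear of the crate in the gripper (height (world z) of cover above 0.145 m and contact force between the fingers and cover above 0.5 N), for 0.1 s.
2. the cover lies flat on the mat, let go (x of cover in the frame of mat between -0.06 and 0.06 m and y of cover in the frame of mat between -0.06 and 0.06 m and height (world z) of cover below 0.01 m and angle between cover's own z axis and vertical below 0.05 rad and linear speed of cover below 0.02 m/s and contact force between the fingers and cover below 0.1 N), for 0.2 s.
3. the brush box lid is broken free of its seal by the gripper (angle between brush_lid's own z axis and vertical above 0.1 rad and contact force between the fingers and brush_lid above 0.5 N), for 0.1 s.
At the end, for the whole second after the job is handed in: The brush box lid is still, 0.15 to 0.32 rad open (front edge 18 to 39 mm up), held by the fingers and nothing else; the cover lies flat and still, knob up, on the mat, its centre within 60 mm of the mat's centre along each mat axis, not touched by the robot (all of step 2 and angle between brush_lid's own z axis and vertical between 0.15 and 0.32 rad and angular speed of brush_lid below 0.1 rad/s and contact force between the fingers and brush_lid above 0.5 N and contact force between each of brush_lid, the arm and cover below 0.1 N); the arm keeps its last pose, push and grip.
It fails at once if the brush box lid flies wide open (more than 0.5 rad, front edge 60 mm up) (angle between brush_lid's own z axis and vertical above 0.5 rad).
It fails at once if the cover is dropped or thrown (faster than 0.6 m/s while no finger touches it) (linear speed of cover above 0.6 m/s and contact force between the fingers and cover below 0.05 N).
It fails at once if a bystander is pushed more than 30 mm (distance of any of glue, tape, varnish_tin, screws, flat_brush from where it was at the start of the episode above 0.03 m).
It also fails if it takes over 58 s, if anything falls off the work surface, if the arm or the gripper's body presses on something with over 40 N, if the wrist force passes 120 N, or if a joint passes its speed limit or range.

### The arm

A 6-joint arm with a two-finger parallel gripper is mounted at the origin on the work surface. World frame = base frame: x ahead of the robot, y to its left, z up, the work surface at z = 0. Lengths are in m, angles in rad, forces in N, time in s.
With the tool pointing down it reaches from about 0.35 to 0.975 m from the base axis. Payload 4.9 kg.
Tool frame: the origin (TCP) lies midway between the tips of the shut fingers; the grasp point (between the pads) lies 19 mm behind it; x points along the fingers, z is the direction in which the jaws open and shut, and the axes are right-handed (so a half turn about x gives the same grasp; the last joint's range is limited). The gripper opens to 85 mm and grips with 20 to 120 N. Pads are 22 mm wide; open, the fingers measure 114 mm over their backs; the gripper's body (76 mm by 85 mm) begins 54 mm behind the grasp point. The pads swing forward as they close: fully open they stand 13 mm farther back than shut.
Start: joints at [1.077, 0.053, 1.613, -0, 1.476, -0.119], TCP at [0.229, 0.582, 0.231] pointing down, gripper open.
Joint ranges: [-3.01, 3.01], [-1.01, 2.22], [0.06, 2.58], [-1.02, 4.17], [0.09, 2.62], [-3.14, 3.14]. Speed limits (rad/s): [2.57, 2.57, 3.14, 3.14, 3.14, 3.14].

### API

Orientations are given as a unit quaternion [x, y, z, w].
In Python, from bench import sensors, cams, bot gives the robot as it stands. The module is installed in compiled form; this text tells all that it offers.
- The arm moves only by the tool step_arm, never from a script. Its argument "rows" is a list of rows, each an object of numbers: "tx", "ty", "tz": the shift along the tool's x, y, z scaled (see below); "rx", "ry", "rz": the turn, a rotation vector about the tool's x, y, z scaled (see below); "fingers": the closure, from -1 (fully open) to 1 (shut). A call has 1 to 12 rows; each row shifts and turns the pose as measured when the row begins, along the tool's axes as they then stand; what a row does not reach is not made up. The controller multiplies each number of a shift by 0.2 m and each number of a turn by 180 degrees. A row lasts 1/8 s, in which the tool goes at most 62.5 mm and 10.7 degrees, less where a joint would pass 70% of its speed; a pose out of reach is approached as far as the arm can. A call with a number of a shift or a turn outside -1 to 1 is refused whole. A call with a gripper value outside its range is refused whole. The fingers move at their own pace and stop on an object; "squeeze" is the grip in N (left out, the last holds). Time passes only in rows, so rows that do not move let the fingers close. It gives the time, the measured TCP pose, the force and the opening at its end, in the units of the state.
- sensors.get_obs(): the state, without advancing time (a new reading comes with each control period).
- cams.read_camera(name): name is "scene" or "side" or "wrist"; returns a dict with "color" (384x512x3 uint8, blue, green, red), "z_map" (384x512 float32, m along the optical axis (not along the pixel's ray), 0 where there is no reading), "vertical_fov" (degrees; the focal length in pixels is half the picture's height over the tangent of half this angle, whatever the lens; pixels are square), "cx", "cy" (the principal point, pixels), "rvec" (rotation vector, rad) and "tvec" (3), from world to camera coordinates, as OpenCV has them; the wrist camera has in their place "hand_eye" (4x4, takes a point from camera to tool coordinates, whose origin is the TCP and whose axes are the tool frame's). Camera axes: x right, y down, z forward; pixel columns grow to the right and rows downward; lengths in m; the calibration is good to about 2 mm. A picture is of the moment at which its call begins: read the wrist's pose just before it.
- bot.finish_job(): hands the job in, once; it reports no verdict.
The state is a dict: "time_s": time; "joints": joint angles; "qvel": joint speeds; "joint_torque": joint torques, N m; "position": TCP position; "tcp_rot": TCP orientation; "ft_force": force on the tool from outside, world axes, zero at the start; "torque": the same for the moment, N m; "opening": finger opening in m.
Only numpy, scipy, OpenCV 4.12 (cv2) and the standard library are available. Lean on these libraries where they do the work, as an engineer would, in place of code of your own. Each camera call takes 0.05 s, during which the arm holds its last target.

## Working session

There is one attempt and no reset: what is moved stays moved. The work goes in short steps, Python scripts to look and compute and a tool call to move; the robot and the scene stay as the last step left them, time stands still between calls to the robot, and variables do not carry over. Pictures are saved under pics/ and viewed, and the job is handed in when it is done.

Besides the shell and the picture viewer there is one more tool, called after "Call:" by a JSON object that holds its "name" and its "arguments". step_arm: Moves the arm, as the interface text tells. Shifts and turns lie within -1 to 1; 1 stands for 0.2 m of shift or 180 degrees of turn. Its arguments: {"type":"object","properties":{"rows":{"type":"array","items":{"type":"object","properties":{"tx":{"type":"number","minimum":-1,"maximum":1},"ty":{"type":"number","minimum":-1,"maximum":1},"tz":{"type":"number","minimum":-1,"maximum":1},"rx":{"type":"number","minimum":-1,"maximum":1},"ry":{"type":"number","minimum":-1,"maximum":1},"rz":{"type":"number","minimum":-1,"maximum":1},"fingers":{"type":"number"}}}},"squeeze":{"type":"number"}},"required":["rows"]}

```bash
mkdir -p pics; python3 - <<'E'
from bench import sensors,cams,bot
import cv2,numpy as np
o=sensors.get_obs()
print({k:np.round(v,3).tolist() for k,v in o.items()})
ims=[]
for n in ["scene","side"]:
    c=cams.read_camera(n); cv2.imwrite(f"pics/{n}0.png",c["color"]); np.savez(f"{n}0.npz",**c)
    print(n,c["vertical_fov"],c["cx"],c["cy"],c["rvec"],c["tvec"],(c["z_map"]>0).mean())
E
```

```text
{'time_s': 0.0, 'joints': [1.077, 0.053, 1.614, -0.0, 1.476, -0.119], 'qvel': [-0.001, 0.001, -0.001, -0.001, -0.001, 0.0], 'joint_torque': [-0.001, -39.368, -37.018, -0.0, 0.007, 0.0], 'position': [0.229, 0.581, 0.23], 'tcp_rot': [-0.398, 0.585, 0.398, 0.584], 'ft_force': [-0.053, 0.829, -0.862], 'torque': [-0.028, 0.014, 0.012], 'opening': 0.086}
scene 45.402051829307794 251.88689669499965 195.61475725083466 [ 1.72372621  1.43004004 -0.82090278] [-0.08980512 -0.18088388  1.94780683] 0.9722849527994791
side 51.80638304141005 255.60454373299808 189.251842741718 [ 2.22671709 -0.39420587  0.19893675] [-0.56406459  0.20971952  1.38306871] 0.9805755615234375
```

View pics/scene0.png

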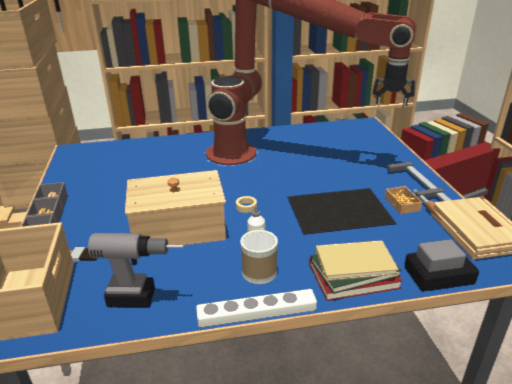

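View pics/side0.png

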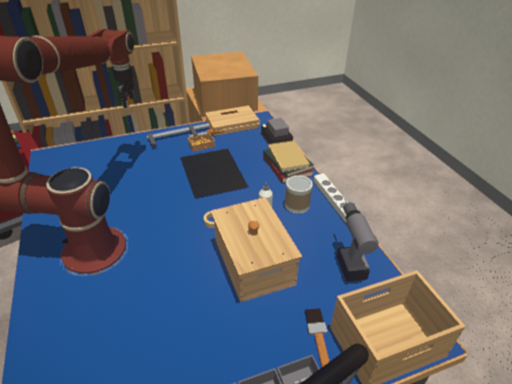

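The scene view shows the crate and cover at about (175,205) with the knob at (174,184). The mat is at (340,210), the glue at (256,222), the tape at (246,204), the tin at (259,257) and the screws at (403,200). I'll use depth and the calibration to get positions.

```bash
cat > h.py <<'E'
import numpy as np,cv2
def world(c):
    H,W=c["z_map"].shape; f=H/2/np.tan(np.radians(float(c["vertical_fov"]))/2)
    v,u=np.mgrid[:H,:W]; z=c["z_map"]
    P=np.stack([(u-c["cx"])/f*z,(v-c["cy"])/f*z,z],-1)
    R=cv2.Rodrigues(np.array(c["rvec"],float))[0]
    return (P-np.array(c["tvec"]).ravel())@R
def rect(xy):
    (a,b),(w,h),an=cv2.minAreaRect(xy.astype(np.float32)); return np.round([a,b,w,h,an],4)
E
python3 - <<'E'
from h import *
for n in ["scene","side"]:
    c=dict(np.load(n+"0.npz")); P=world(c); ok=c["z_map"]>0
    hsv=cv2.cvtColor(c["color"],cv2.COLOR_BGR2HSV)
    X,Y,Z=P[...,0],P[...,1],P[...,2]
    tab=ok&(hsv[...,0]>105)&(hsv[...,0]<125)&(hsv[...,1]>150)&(abs(Z)<.03); print(n,"table z",np.median(Z[tab]),tab.sum())
    m=(ok&(hsv[...,2]<60)&(abs(Z)<.03)&(X>.2)&(X<.9)&(Y>-.3)).astype(np.uint8)
    k,l,s,ce=cv2.connectedComponentsWithStats(m); i=1+np.argmax(s[1:,4]); q=l==i
    print("mat",s[i],rect(P[q][:,:2]),np.median(Z[q]))
    q=ok&(abs(Z-.142)<.006)&(X>.2)&(X<1)&(Y<0)&(Y>-.6)
    k,l,s,ce=cv2.connectedComponentsWithStats(q.astype(np.uint8)); i=1+np.argmax(s[1:,4]);q=l==i
    # plane-projected: use trimmed
    print("cover",s[i],rect(P[q][:,:2]),P[q].mean(0),np.median(Z[q]))
    x0,y0=P[q].mean(0)[:2]
    q=ok&(Z>.155)&(Z<.2)&(np.hypot(X-x0,Y-y0)<.06)
    print("knob",q.sum(),rect(P[q][:,:2]),P[q].min(0),P[q].max(0))
    # objects list
    q=ok&(Z>.012)&(X>.15)&(X<1.1)&(abs(Y)<.7)
    k,l,s,ce=cv2.connectedComponentsWithStats(q.astype(np.uint8))
    for i in range(1,k):
        if s[i,4]>60: A=P[l==i]; print(s[i],np.round(A.min(0),3),np.round(A.max(0),3))
E
```

```text
scene table z 0.0007684461360941337 44282
mat [ 289  189  106   45 3230] [ 0.512   0.2993  0.3038  0.2301 89.0016] 0.004816716353465896
cover [ 125  170  100   45 3168] [ 0.5054 -0.2408  0.2113  0.2903  1.1637] [ 0.51735783 -0.24317283  0.14249643] 0.1425817712480104
knob 102 [ 5.08800e-01 -2.41000e-01  3.06000e-02  3.06000e-02  3.64496e+01] [ 0.48948574 -0.2583632   0.15546325] [ 0.52521609 -0.22404846  0.18419586]
[ 323    6   92  102 3792] [0.15  0.322 0.245] [0.302 0.642 0.591]
[ 385  162  127   96 3761] [0.283 0.481 0.012] [0.847 0.7   0.054]
[    0   170   225   167 16587] [ 0.207 -0.7    0.012] [ 0.895 -0.095  0.209]
[ 235  196   42   85 2119] [ 0.396 -0.075  0.012] [0.822 0.028 0.138]
[ 404  239   75   51 2609] [0.824 0.376 0.012] [0.938 0.538 0.101]
[ 309  240   93   57 3780] [0.75  0.117 0.012] [0.921 0.336 0.074]
[ 196  289  120   37 2406] [ 0.894 -0.211  0.012] [0.949 0.088 0.041]
side table z -0.00024715378634679287 56384
mat [ 181  150   66   48 2058] [ 0.5089  0.2991  0.3102  0.2233 89.8227] 0.0038323477342003366
cover [ 211  198   91   78 4107] [ 0.5026 -0.2408  0.2012  0.2951  0.6998] [ 0.49968925 -0.25536677  0.14138683] 0.14140365276395805
knob 96 [ 5.0120e-01 -2.4320e-01  3.2900e-02  3.2300e-02  8.1765e+01] [ 0.485062   -0.25990288  0.16378238] [ 0.51732797 -0.22554002  0.18142108]
[  92   29   42   80 1893] [0.15  0.329 0.243] [0.297 0.644 0.589]
[ 147  111  113   39 1432] [0.279 0.478 0.012] [0.845 0.7   0.056]
[ 261  118   53   93 2693] [ 0.715 -0.078  0.012] [0.933 0.54  0.116]
[ 314  174   65  107 2355] [ 0.755 -0.453  0.012] [0.944 0.089 0.208]
[ 204  183   98  117 6299] [ 0.393 -0.389  0.012] [0.659 0.028 0.181]
[ 331  271  123   79 4401] [ 0.626 -0.7    0.012] [ 0.89  -0.549  0.154]
[305 309  22  36 254] [ 0.56  -0.594  0.012] [ 0.622 -0.481  0.019]
[238 355  81  29 717] [ 0.32  -0.675  0.012] [ 0.525 -0.632  0.058]
```

```bash
cat >> h.py <<'E'
from scipy.spatial.transform import Rotation as Ro
def togo(target,tilt=0,zs=1,yaw=0):
    # desired tool: x down tilted, z along zs*y(crate)
    from bench import sensors
    o=sensors.get_obs(); R=Ro.from_quat(o["tcp_rot"]); p=np.array(o["position"])
    z=np.array([0,zs,0.]); x=np.array([0,0,-1.]); D=np.stack([x,np.cross(z,x),z],1)
    D=Ro.from_euler("zy",[yaw,tilt]).as_matrix()@D if False else (Ro.from_euler("z",yaw)*Ro.from_euler("y",tilt)).as_matrix()@D
    d=(R.inv()*Ro.from_matrix(D)).as_rotvec()
    w=np.array(target)-p
    print("t",round(o["time_s"],2),"p",np.round(p,4),"world d",np.round(w,4),"\n now-tool units",np.round(R.inv().apply(w)/.2,3)," aligned-tool units",np.round(D.T@w/.2,3),"turn units",np.round(d/np.pi,4),"deg",np.round(np.degrees(d),1))
    print(" axes x,y,z",np.round(R.as_matrix().T,3).tolist(),"F",np.round(o["ft_force"],2),"T",np.round(o["torque"],3),"op",round(o["opening"],4),"q",np.round(o["joints"],3))
E
python3 -c "
from h import *
togo([.504,-.2415,.30]);togo([.504,-.2415,.30],zs=-1)"
```

```text
t 0.1 p [0.2285 0.5811 0.2302] world d [ 0.2755 -0.8226  0.0698] 
 now-tool units [-0.344 -2.787 -3.324]  aligned-tool units [-0.349 -1.377 -4.113] turn units [-0.1193 -0.0006 -0.0002] deg [-21.5  -0.1  -0. ]
 axes x,y,z [[-0.001, -0.002, -1.0], [-0.931, 0.366, 0.0], [0.366, 0.931, -0.002]] F [-0.06  0.14  0.27] T [ 0.006  0.018 -0.013] op 0.0854 q [ 1.077  0.053  1.614 -0.     1.476 -0.119]
t 0.1 p [0.2285 0.5811 0.2302] world d [ 0.2755 -0.8226  0.0698] 
 now-tool units [-0.344 -2.787 -3.324]  aligned-tool units [-0.349  1.377  4.113] turn units [ 8.807e-01 -2.000e-04  8.000e-04] deg [ 1.585e+02 -0.000e+00  1.000e-01]
 axes x,y,z [[-0.001, -0.002, -1.0], [-0.931, 0.366, 0.0], [0.366, 0.931, -0.002]] F [-0.06  0.14  0.27] T [ 0.006  0.018 -0.013] op 0.0854 q [ 1.077  0.053  1.614 -0.     1.476 -0.119]
```

Call:
{"name": "step_arm", "arguments": {"rows": [{"rx":-0.055,"tx":-0.2,"fingers":-1},{"rx":-0.055,"tx":-0.15},{"tx":0,"rx":-0.01},{"ty":-0.3,"tz":-0.15},{"ty":-0.3,"tz":-0.3},{"ty":-0.3,"tz":-0.3},{"ty":-0.3,"tz":-0.3},{"ty":-0.15,"tz":-0.3},{"tz":-0.3},{"tz":-0.3},{"tz":-0.3},{"tz":-0.3}]}}

```text
validation failed for argument at $.ro...
```

```bash
python3 -c "
from h import *
togo([.504,-.2415,.30])"
```

```text
t 0.1 p [0.2285 0.5811 0.2302] world d [ 0.2755 -0.8226  0.0698] 
 now-tool units [-0.344 -2.787 -3.324]  aligned-tool units [-0.349 -1.377 -4.113] turn units [-0.1193 -0.0006 -0.0002] deg [-21.5  -0.1  -0. ]
 axes x,y,z [[-0.001, -0.002, -1.0], [-0.931, 0.366, 0.0], [0.366, 0.931, -0.002]] F [-0.06  0.14  0.27] T [ 0.006  0.018 -0.013] op 0.0854 q [ 1.077  0.053  1.614 -0.     1.476 -0.119]
```

Call:
{"name": "step_arm", "arguments": {"rows": [{"tx":-0.2,"ty":0,"tz":0,"rx":-0.055,"ry":0,"rz":0,"fingers":-1},{"tx":-0.15,"ty":0,"tz":0,"rx":-0.055,"ry":0,"rz":0,"fingers":-1},{"tx":0,"ty":0,"tz":0,"rx":-0.01,"ry":0,"rz":0,"fingers":-1}]}}

```text
time_s: 0.48
position: [0.228, 0.5801, 0.2984]
tcp_rot: [0.504, -0.499, -0.502, -0.494]
ft_force: [-0.9, -0.6, -0.8]
opening: 0.0854
```

```bash
python3 -c "
from h import *
togo([.504,-.2415,.30])"
```

```text
t 0.47 p [0.228  0.5801 0.2984] world d [ 0.276  -0.8216  0.0016] 
 now-tool units [ 0.015 -1.328 -4.125]  aligned-tool units [-0.008 -1.38  -4.108] turn units [ 0.0041 -0.0022 -0.0012] deg [ 0.7 -0.4 -0.2]
 axes x,y,z [[-0.004, -0.007, -1.0], [-1.0, -0.013, 0.004], [-0.013, 1.0, -0.007]] F [-0.86 -0.59 -0.81] T [0.029 0.024 0.058] op 0.0854 q [ 1.077  0.023  1.533  0.     1.594 -0.507]
```

Full rows work. Next I'll travel to above the knob.

Call:
{"name": "step_arm", "arguments": {"rows": [{"tx":0,"ty":-0.3,"tz":-0.1,"rx":0,"ry":0,"rz":0,"fingers":-1},{"tx":0,"ty":-0.3,"tz":-0.2,"rx":0,"ry":0,"rz":0,"fingers":-1},{"tx":0,"ty":-0.25,"tz":-0.2,"rx":0,"ry":0,"rz":0,"fingers":-1},{"tx":0,"ty":-0.25,"tz":-0.2,"rx":0,"ry":0,"rz":0,"fingers":-1},{"tx":0,"ty":-0.2,"tz":-0.25,"rx":0,"ry":0,"rz":0,"fingers":-1},{"tx":0,"ty":-0.1,"tz":-0.3,"rx":0,"ry":0,"rz":0,"fingers":-1},{"tx":0,"ty":0,"tz":-0.3,"rx":0,"ry":0,"rz":0,"fingers":-1},{"tx":0,"ty":0,"tz":-0.3,"rx":0,"ry":0,"rz":0,"fingers":-1},{"tx":0,"ty":0,"tz":-0.3,"rx":0,"ry":0,"rz":0,"fingers":-1},{"tx":0,"ty":0,"tz":-0.3,"rx":0,"ry":0,"rz":0,"fingers":-1},{"tx":0,"ty":0,"tz":-0.3,"rx":0,"ry":0,"rz":0,"fingers":-1},{"tx":0,"ty":0,"tz":-0.3,"rx":0,"ry":0,"rz":0,"fingers":-1}]}}

```text
time_s: 1.98
position: [0.4954, -0.0319, 0.2769]
tcp_rot: [-0.495, 0.514, 0.502, 0.488]
ft_force: [1.0, 0.4, -0.0]
opening: 0.085
```

```bash
python3 -c "
from h import *
togo([.504,-.2415,.30])"
```

```text
t 1.98 p [ 0.4954 -0.0319  0.2769] world d [ 0.0086 -0.2096  0.0231] 
 now-tool units [-0.097 -0.044 -1.05 ]  aligned-tool units [-0.116 -0.043 -1.048] turn units [-0.0013 -0.0062 -0.0106] deg [-0.2 -1.1 -1.9]
 axes x,y,z [[-0.033, -0.019, -0.999], [-0.999, 0.004, 0.033], [0.004, 1.0, -0.019]] F [ 1.    0.36 -0.03] T [ 0.073 -0.062  0.017] op 0.085 q [-0.2   -0.262  1.829 -0.025  1.603 -1.767]
```

Call:
{"name": "step_arm", "arguments": {"rows": [{"tx":-0.03,"ty":-0.02,"tz":-0.3,"rx":0,"ry":0,"rz":-0.01,"fingers":-1},{"tx":-0.03,"ty":-0.02,"tz":-0.3,"rx":0,"ry":0,"rz":0,"fingers":-1},{"tx":0,"ty":0,"tz":-0.3,"rx":0,"ry":0,"rz":0,"fingers":-1},{"tx":0,"ty":0,"tz":-0.15,"rx":0,"ry":-0.005,"rz":0,"fingers":-1},{"tx":0,"ty":0,"tz":0,"rx":0,"ry":0,"rz":0,"fingers":-1}]}}

```text
time_s: 2.6
position: [0.497, -0.2506, 0.2811]
tcp_rot: [-0.491, 0.508, 0.499, 0.503]
ft_force: [-0.4, -0.6, 0.3]
opening: 0.0856
```

```bash
python3 - <<'E'
from h import *
from bench import cams,sensors
togo([.504,-.2415,.15])
o=sensors.get_obs();c=cams.read_camera("wrist"); cv2.imwrite("pics/w1.png",c["color"]); print(c["hand_eye"],c["vertical_fov"],c["cx"],c["cy"])
H,W=c["z_map"].shape; f=H/2/np.tan(np.radians(c["vertical_fov"])/2); v,u=np.mgrid[:H,:W]; z=c["z_map"]
P=np.stack([(u-c["cx"])/f*z,(v-c["cy"])/f*z,z,np.ones_like(z)],-1)@np.array(c["hand_eye"]).T
P=P[...,:3]@Ro.from_quat(o["tcp_rot"]).as_matrix().T+np.array(o["position"])
q=(z>0)&(P[...,2]>.168)&(P[...,2]<.2)&(abs(P[...,1]+.24)<.05)&(abs(P[...,0]-.5)<.05)
print(q.sum(), rect(P[q][:,:2]) if q.sum() else 0, P[q].max(0))
E
```

```text
t 2.6 p [ 0.497  -0.2506  0.2811] world d [ 0.007   0.0091 -0.1311] 
 now-tool units [ 0.655 -0.042  0.044]  aligned-tool units [ 0.655 -0.035  0.046] turn units [-0.0066  0.0011 -0.0041] deg [-1.2  0.2 -0.7]
 axes x,y,z [[-0.013, 0.003, -1.0], [-1.0, 0.021, 0.013], [0.021, 1.0, 0.003]] F [-0.38 -0.63  0.31] T [ 0.047  0.005 -0.025] op 0.0856 q [-0.599 -0.126  1.705 -0.004  1.576 -2.149]
[[-4.16468045e-04 -2.75885760e-01  9.61190342e-01 -1.41814871e-01]
 [-1.66943675e-04 -9.61190393e-01 -2.75885847e-01  7.00825448e-02]
 [ 9.99999899e-01 -2.75362288e-04  3.54247701e-04 -2.81633281e-04]
 [ 0.00000000e+00  0.00000000e+00  0.00000000e+00  1.00000000e+00]] 64.1802299609245 253.2918046488871 193.4423098169014
1368 [ 5.03500e-01 -2.39500e-01  3.52000e-02  3.51000e-02  8.49558e+01] [ 0.52134148 -0.22196023  0.18112136]
```

View pics/w1.png

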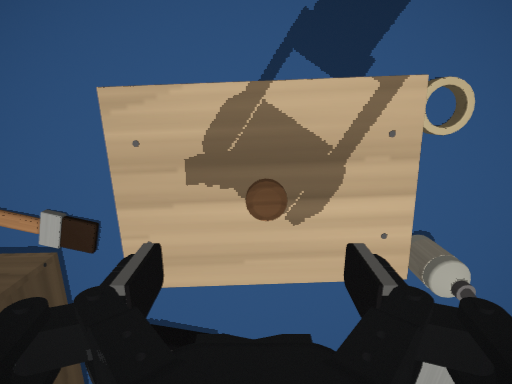

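The wrist view shows the cover with its knob at (266,199), and wrist depth gives the knob at (0.5035,-0.2395) with its top at 0.181. That agrees with the other views, so I'll align and descend.

Call:
{"name": "step_arm", "arguments": {"rows": [{"tx":0.1,"ty":-0.035,"tz":0.055,"rx":-0.006,"ry":0,"rz":-0.003,"fingers":-1},{"tx":0.2,"ty":0,"tz":0,"rx":0,"ry":0,"rz":0,"fingers":-1},{"tx":0.1,"ty":0,"tz":0,"rx":0,"ry":0,"rz":0,"fingers":-1},{"tx":0,"ty":0,"tz":0,"rx":0,"ry":0,"rz":0,"fingers":-1}]}}

```text
time_s: 3.15
position: [0.5036, -0.2331, 0.1962]
tcp_rot: [-0.497, 0.499, 0.503, 0.5]
ft_force: [0.1, 0.5, -0.4]
opening: 0.085
```

```bash
python3 -c "
from h import *
togo([.5035,-.2395,.148])"
```

```text
t 3.15 p [ 0.5036 -0.2331  0.1962] world d [-0.0001 -0.0064 -0.0482] 
 now-tool units [ 0.241 -0.001 -0.034]  aligned-tool units [ 0.241  0.    -0.032] turn units [ 0.0005  0.002  -0.0018] deg [ 0.1  0.4 -0.3]
 axes x,y,z [[-0.006, 0.006, -1.0], [-1.0, -0.002, 0.006], [-0.002, 1.0, 0.006]] F [ 0.13  0.55 -0.43] T [-0.003  0.009  0.036] op 0.085 q [-5.690e-01 -8.500e-02  1.808e+00  2.000e-03  1.426e+00 -2.142e+00]
```

Call:
{"name": "step_arm", "arguments": {"rows": [{"tx":0.12,"ty":0,"tz":-0.033,"rx":0,"ry":0,"rz":0,"fingers":-1},{"tx":0.12,"ty":0,"tz":0,"rx":0,"ry":0,"rz":0,"fingers":-1},{"tx":0,"ty":0,"tz":0,"rx":0,"ry":0,"rz":0,"fingers":-1}]}}

```text
time_s: 3.52
position: [0.506, -0.2396, 0.1519]
tcp_rot: [-0.5, 0.499, 0.501, 0.5]
ft_force: [0.4, -0.9, -0.2]
opening: 0.0853
```

```bash
python3 -c "
from h import *
togo([.5035,-.2395,.148])"
```

```text
t 3.52 p [ 0.506  -0.2396  0.1519] world d [-0.0025  0.0001 -0.0039] 
 now-tool units [0.019 0.012 0.001]  aligned-tool units [0.019 0.012 0.001] turn units [0.0009 0.0008 0.0001] deg [0.2 0.2 0. ]
 axes x,y,z [[0.0, 0.003, -1.0], [-1.0, -0.003, -0.0], [-0.003, 1.0, 0.003]] F [ 0.38 -0.87 -0.24] T [0.001 0.039 0.015] op 0.0853 q [-0.576 -0.039  1.841  0.003  1.341 -2.151]
```

Aligned; adding the last few mm and closing.

Call:
{"name": "step_arm", "arguments": {"rows": [{"tx":0.018,"ty":0.01,"tz":0,"rx":0,"ry":0,"rz":0,"fingers":1},{"tx":0,"ty":0,"tz":0,"rx":0,"ry":0,"rz":0,"fingers":1},{"tx":0,"ty":0,"tz":0,"rx":0,"ry":0,"rz":0,"fingers":1},{"tx":0,"ty":0,"tz":0,"rx":0,"ry":0,"rz":0,"fingers":1},{"tx":0,"ty":0,"tz":0,"rx":0,"ry":0,"rz":0,"fingers":1},{"tx":0,"ty":0,"tz":0,"rx":0,"ry":0,"rz":0,"fingers":1}], "squeeze": 50}}

```text
time_s: 4.28
position: [0.5061, -0.2406, 0.1532]
tcp_rot: [0.503, -0.498, -0.499, -0.501]
ft_force: [-0.7, 0.1, -0.3]
opening: 0.0336
```

```bash
python3 -c "
from h import *
togo([.5035,-.2395,.148])"
```

```text
t 4.28 p [ 0.5061 -0.2406  0.1532] world d [-0.0026  0.0011 -0.0052] 
 now-tool units [0.026 0.013 0.005]  aligned-tool units [0.026 0.013 0.005] turn units [ 0.0009 -0.0003  0.0021] deg [ 0.2 -0.1  0.4]
 axes x,y,z [[0.007, -0.001, -1.0], [-1.0, -0.003, -0.007], [-0.003, 1.0, -0.001]] F [-0.7   0.15 -0.32] T [ 0.107 -0.073 -0.065] op 0.0336 q [-0.578 -0.044  1.843  0.003  1.336 -2.152]
```

Call:
{"name": "step_arm", "arguments": {"rows": [{"tx":-0.05,"ty":0,"tz":0,"rx":0,"ry":0,"rz":0,"fingers":1},{"tx":-0.1,"ty":0,"tz":0,"rx":0,"ry":0,"rz":0,"fingers":1},{"tx":-0.15,"ty":0,"tz":0,"rx":0,"ry":0,"rz":0,"fingers":1},{"tx":-0.1,"ty":0,"tz":0,"rx":0,"ry":0,"rz":0,"fingers":1},{"tx":0,"ty":0,"tz":0,"rx":0,"ry":0,"rz":0,"fingers":1}]}}

```text
time_s: 4.9
position: [0.5053, -0.2404, 0.2381]
tcp_rot: [0.503, -0.498, -0.499, -0.501]
ft_force: [-0.2, 0.8, -4.5]
opening: 0.0336
```

```bash
python3 - <<'E'
from h import *
from bench import cams
togo([.511,.299,.24])
for n in ["scene"]:
    c=cams.read_camera(n); cv2.imwrite(f"pics/{n}1.png",c["color"])
E
```

```text
t 4.9 p [ 0.5053 -0.2404  0.2381] world d [0.0057 0.5394 0.0019] 
 now-tool units [-0.012 -0.036  2.697]  aligned-tool units [-0.009 -0.029  2.697] turn units [ 0.0009 -0.0003  0.002 ] deg [ 0.2 -0.1  0.4]
 axes x,y,z [[0.006, -0.001, -1.0], [-1.0, -0.003, -0.006], [-0.003, 1.0, -0.001]] F [-0.23  0.78 -4.46] T [ 0.017 -0.042  0.025] op 0.0336 q [-0.578 -0.111  1.762  0.003  1.485 -2.152]
```

View pics/scene1.png

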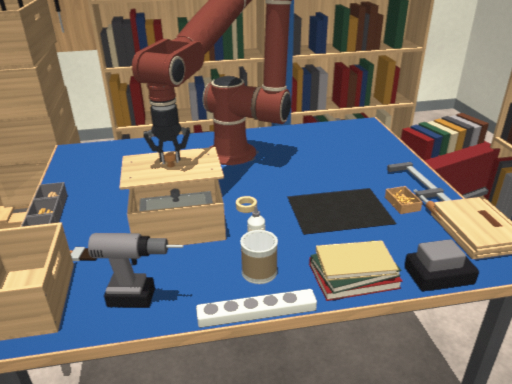

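The cover hangs level in the gripper, with the crate open at about (175,200). Carrying it to the mat.

Call:
{"name": "step_arm", "arguments": {"rows": [{"tx":0,"ty":0,"tz":0.08,"rx":0,"ry":0,"rz":0,"fingers":1},{"tx":0,"ty":0,"tz":0.15,"rx":0,"ry":0,"rz":0,"fingers":1},{"tx":0,"ty":0,"tz":0.2,"rx":0,"ry":0,"rz":0,"fingers":1},{"tx":0,"ty":0,"tz":0.2,"rx":0,"ry":0,"rz":0,"fingers":1},{"tx":0,"ty":0,"tz":0.2,"rx":0,"ry":0,"rz":0,"fingers":1},{"tx":0,"ty":0,"tz":0.2,"rx":0,"ry":0,"rz":0,"fingers":1},{"tx":0,"ty":0,"tz":0.2,"rx":0,"ry":0,"rz":0,"fingers":1},{"tx":0,"ty":0,"tz":0.2,"rx":0,"ry":0,"rz":0,"fingers":1}]}}

```text
time_s: 5.95
position: [0.4967, 0.0605, 0.2259]
tcp_rot: [-0.494, 0.501, 0.506, 0.499]
ft_force: [0.3, 0.2, -3.6]
opening: 0.034
```

```bash
python3 - <<'E'
from h import *
togo([.513,.298,.24])
E
```

```text
t 5.95 p [0.4967 0.0605 0.2259] world d [0.0163 0.2375 0.0141] 
 now-tool units [-0.06  -0.081  1.188]  aligned-tool units [-0.07  -0.082  1.187] turn units [ 0.      0.0031 -0.0044] deg [ 0.   0.5 -0.8]
 axes x,y,z [[-0.014, 0.01, -1.0], [-1.0, -0.0, 0.014], [0.0, 1.0, 0.01]] F [ 0.29  0.18 -3.65] T [-0.037 -0.092  0.038] op 0.034 q [-0.033 -0.24   1.895  0.009  1.501 -1.604]
```

Call:
{"name": "step_arm", "arguments": {"rows": [{"tx":0,"ty":-0.02,"tz":0.2,"rx":0,"ry":0,"rz":-0.002,"fingers":1},{"tx":0,"ty":-0.02,"tz":0.2,"rx":0,"ry":0,"rz":-0.002,"fingers":1},{"tx":0,"ty":-0.02,"tz":0.2,"rx":0,"ry":0.001,"rz":0,"fingers":1},{"tx":0,"ty":-0.01,"tz":0.2,"rx":0,"ry":0.001,"rz":0,"fingers":1},{"tx":0,"ty":-0.01,"tz":0.15,"rx":0,"ry":0,"rz":0,"fingers":1},{"tx":0,"ty":0,"tz":0.06,"rx":0,"ry":0,"rz":0,"fingers":1},{"tx":0,"ty":0,"tz":0,"rx":0,"ry":0,"rz":0,"fingers":1}]}}

```text
time_s: 6.82
position: [0.5019, 0.275, 0.2167]
tcp_rot: [-0.497, 0.503, 0.507, 0.493]
ft_force: [-0.2, -0.5, -3.6]
opening: 0.0338
```

```bash
python3 - <<'E'
from h import *
togo([.513,.298,.036])
E
```

```text
t 6.83 p [0.5019 0.275  0.2167] world d [ 0.0111  0.023  -0.1807] 
 now-tool units [ 0.902 -0.073  0.114]  aligned-tool units [ 0.903 -0.056  0.115] turn units [ 0.0026  0.0001 -0.006 ] deg [ 0.5  0.  -1.1]
 axes x,y,z [[-0.019, 0.0, -1.0], [-1.0, -0.008, 0.019], [-0.008, 1.0, 0.0]] F [-0.23 -0.45 -3.63] T [-0.003 -0.059  0.023] op 0.0338 q [ 0.368 -0.052  1.742  0.007  1.469 -1.212]
```

Call:
{"name": "step_arm", "arguments": {"rows": [{"tx":0.05,"ty":-0.03,"tz":0.07,"rx":0,"ry":0,"rz":-0.003,"fingers":1},{"tx":0.12,"ty":-0.02,"tz":0.04,"rx":0,"ry":0,"rz":-0.003,"fingers":1},{"tx":0.18,"ty":-0.01,"tz":0,"rx":0.002,"ry":0,"rz":0,"fingers":1},{"tx":0.18,"ty":0,"tz":0,"rx":0,"ry":0,"rz":0,"fingers":1},{"tx":0.13,"ty":0,"tz":0,"rx":0,"ry":0,"rz":0,"fingers":1},{"tx":0.04,"ty":0,"tz":0,"rx":0,"ry":0,"rz":0,"fingers":1},{"tx":0,"ty":0,"tz":0,"rx":0,"ry":0,"rz":0,"fingers":1}]}}

```text
time_s: 7.7
position: [0.5153, 0.2952, 0.0695]
tcp_rot: [-0.499, 0.501, 0.498, 0.502]
ft_force: [0.7, -0.0, -3.4]
opening: 0.0335
```

```bash
python3 - <<'E'
from h import *
togo([.513,.298,.036])
E
```

```text
t 7.7 p [0.5153 0.2952 0.0695] world d [-0.0023  0.0028 -0.0335] 
 now-tool units [0.167 0.012 0.014]  aligned-tool units [0.167 0.011 0.014] turn units [-0.0019 -0.      0.0006] deg [-0.3 -0.   0.1]
 axes x,y,z [[0.002, -0.0, -1.0], [-1.0, 0.006, -0.002], [0.006, 1.0, -0.0]] F [ 0.71 -0.03 -3.36] T [ 0.042  0.019 -0.016] op 0.0335 q [ 3.950e-01  1.310e-01  1.813e+00 -1.000e-03  1.195e+00 -1.169e+00]
```

Call:
{"name": "step_arm", "arguments": {"rows": [{"tx":0.06,"ty":0,"tz":0,"rx":0,"ry":0,"rz":0,"fingers":1},{"tx":0.05,"ty":0,"tz":0,"rx":0,"ry":0,"rz":0,"fingers":1},{"tx":0.04,"ty":0,"tz":0,"rx":0,"ry":0,"rz":0,"fingers":1},{"tx":0,"ty":0,"tz":0,"rx":0,"ry":0,"rz":0,"fingers":1}]}}

```text
time_s: 8.2
position: [0.5176, 0.296, 0.0406]
tcp_rot: [-0.5, 0.499, 0.497, 0.504]
ft_force: [0.5, 0.6, -3.6]
opening: 0.0335
```

```bash
python3 - <<'E'
from h import *
togo([.513,.298,.036])
E
```

```text
t 8.2 p [0.5176 0.296  0.0406] world d [-0.0046  0.002  -0.0046] 
 now-tool units [0.023 0.023 0.01 ]  aligned-tool units [0.023 0.023 0.01 ] turn units [-0.002   0.0007  0.0022] deg [-0.4  0.1  0.4]
 axes x,y,z [[0.007, 0.002, -1.0], [-1.0, 0.006, -0.007], [0.006, 1.0, 0.002]] F [ 0.55  0.6  -3.64] T [-0.006 -0.009  0.032] op 0.0335 q [ 3.950e-01  1.720e-01  1.822e+00 -1.000e-03  1.140e+00 -1.169e+00]
```

Call:
{"name": "step_arm", "arguments": {"rows": [{"tx":0.02,"ty":0,"tz":0,"rx":0,"ry":0,"rz":0.002,"fingers":1},{"tx":0.02,"ty":0,"tz":0,"rx":0,"ry":0,"rz":0,"fingers":1}]}}

```text
time_s: 8.45
position: [0.5182, 0.2963, 0.0351]
tcp_rot: [-0.498, 0.501, 0.499, 0.502]
ft_force: [-12.3, -6.0, 22.0]
opening: 0.0339
```

Call:
{"name": "step_arm", "arguments": {"rows": [{"tx":-0.005,"ty":0,"tz":0,"rx":0,"ry":0,"rz":0,"fingers":1},{"tx":0,"ty":0,"tz":0,"rx":0,"ry":0,"rz":0,"fingers":-1},{"tx":0,"ty":0,"tz":0,"rx":0,"ry":0,"rz":0,"fingers":-1},{"tx":0,"ty":0,"tz":0,"rx":0,"ry":0,"rz":0,"fingers":-1},{"tx":0,"ty":0,"tz":0,"rx":0,"ry":0,"rz":0,"fingers":-1},{"tx":0,"ty":0,"tz":0,"rx":0,"ry":0,"rz":0,"fingers":-1}]}}

```text
time_s: 9.2
position: [0.5205, 0.2973, 0.0385]
tcp_rot: [-0.499, 0.499, 0.498, 0.504]
ft_force: [-0.5, 0.5, -0.6]
opening: 0.0852
```

```bash
python3 - <<'E'
from h import *
togo([.513,.298,.036])
E
```

```text
t 9.2 p [0.5205 0.2973 0.0385] world d [-0.0075  0.0007 -0.0025] 
 now-tool units [0.012 0.037 0.003]  aligned-tool units [0.013 0.037 0.004] turn units [-0.002   0.0012  0.0016] deg [-0.4  0.2  0.3]
 axes x,y,z [[0.005, 0.004, -1.0], [-1.0, 0.006, -0.005], [0.006, 1.0, 0.004]] F [-0.49  0.53 -0.63] T [-0.004 -0.016  0.01 ] op 0.0852 q [ 0.394  0.182  1.815  0.002  1.138 -1.171]
```

Call:
{"name": "step_arm", "arguments": {"rows": [{"tx":-0.1,"ty":0,"tz":0,"rx":0,"ry":0,"rz":0,"fingers":-1},{"tx":-0.2,"ty":0,"tz":0,"rx":0,"ry":0,"rz":0,"fingers":-1},{"tx":-0.3,"ty":0,"tz":0,"rx":0,"ry":0,"rz":0,"fingers":-1},{"tx":-0.3,"ty":0,"tz":0,"rx":0,"ry":0,"rz":0,"fingers":-1},{"tx":-0.3,"ty":0,"tz":0,"rx":0,"ry":0,"rz":0,"fingers":-1},{"tx":-0.1,"ty":0,"tz":0,"rx":0,"ry":0,"rz":0,"fingers":-1}]}}

```text
time_s: 9.95
position: [0.518, 0.2958, 0.3111]
tcp_rot: [-0.499, 0.499, 0.498, 0.504]
ft_force: [0.4, -0.4, 0.2]
opening: 0.0855
```

```bash
python3 - <<'E'
from h import *
from bench import cams
togo([.48,-.2395,.28])
for n in ["scene","side"]:
    c=cams.read_camera(n); cv2.imwrite(f"pics/{n}2.png",c["color"]); np.savez(n+"2.npz",**c)
    P=world(c); ok=c["z_map"]>0; X,Y,Z=P[...,0],P[...,1],P[...,2]
    q=ok&(abs(Z-.024)<.008)&(X>.3)&(X<.75)&(Y>.08)&(Y<.5)
    k,l,s,ce=cv2.connectedComponentsWithStats(q.astype(np.uint8)); i=1+np.argmax(s[1:,4]);q=l==i
    A=P[q]; pl=np.linalg.lstsq(np.c_[A[:,:2],np.ones(len(A))],A[:,2],rcond=None)[0]
    print(n,"cover",rect(A[:,:2]),"z",np.median(A[:,2]),"tilt",pl[:2])
    q=ok&(Z>.112)&(Z<.132)&(X>.43)&(X<.58)&(abs(Y+.24)<.06)
    print("lidknob",q.sum(),rect(P[q][:,:2]),np.round(P[q].min(0),4),np.round(P[q].max(0),4))
    q=ok&(abs(Z-.134)<.008)&(X>.38)&(X<.63)&(Y>-.42)&(Y<-.08)
    print("rim",q.sum(),rect(P[q][:,:2]))
E
```

```text
t 9.95 p [0.518  0.2958 0.3111] world d [-0.038  -0.5353 -0.0311] 
 now-tool units [ 0.142  0.174 -2.678]  aligned-tool units [ 0.155  0.19  -2.676] turn units [-0.002   0.0014  0.002 ] deg [-0.4  0.3  0.4]
 axes x,y,z [[0.006, 0.004, -1.0], [-1.0, 0.006, -0.006], [0.006, 1.0, 0.004]] F [ 0.44 -0.44  0.16] T [ 0.015 -0.013  0.02 ] op 0.0855 q [ 0.393 -0.055  1.589  0.002  1.6   -1.171]
scene cover [0.5179 0.295  0.2109 0.2932 0.3418] z 0.024761079243498768 tilt [-0.00449367  0.00038018]
lidknob 73 [ 4.90600e-01 -2.38400e-01  3.13000e-02  3.22000e-02  5.00105e+01] [ 0.4682 -0.2546  0.1125] [ 0.5074 -0.2259  0.1317]
rim 944 [ 0.5041 -0.2405  0.2024  0.2802  0.3059]
side cover [0.5155 0.2965 0.2014 0.2978 0.2388] z 0.023704118649632643 tilt [-0.00182453  0.0028555 ]
lidknob 75 [ 4.8520e-01 -2.4120e-01  3.2000e-02  2.5600e-02  7.0627e+01] [ 0.4714 -0.2573  0.1125] [ 0.4988 -0.2251  0.1318]
rim 896 [ 0.5043 -0.2396  0.192   0.2845  0.1232]
```

View pics/scene2.png

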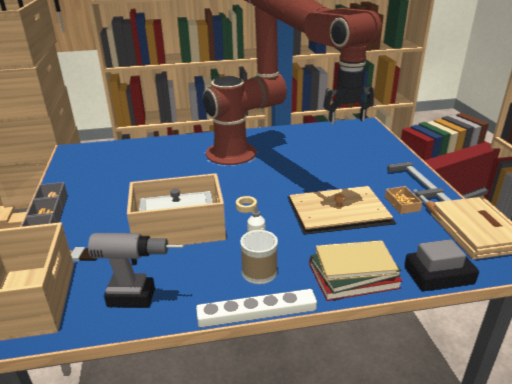

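View pics/side2.png

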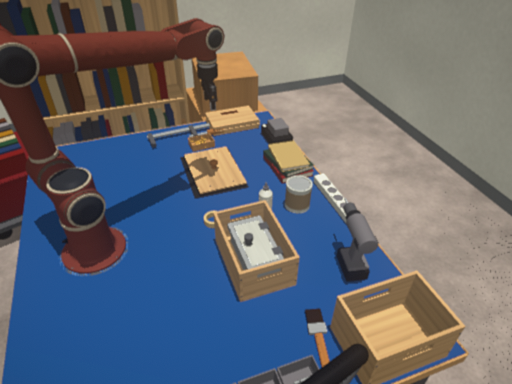

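The cover lies flat on the mat at (0.516, 0.296). The steel lid knob is at (175,195) in the scene view and (249,239) in the side view, at about (0.487,-0.240). Moving above it.

Call:
{"name": "step_arm", "arguments": {"rows": [{"tx":0,"ty":0,"tz":-0.15,"rx":0,"ry":0,"rz":0,"fingers":-1},{"tx":0,"ty":0,"tz":-0.3,"rx":0,"ry":0,"rz":0,"fingers":-1},{"tx":0,"ty":0,"tz":-0.3,"rx":0,"ry":0,"rz":0,"fingers":-1},{"tx":0,"ty":0,"tz":-0.3,"rx":0,"ry":0,"rz":0,"fingers":-1},{"tx":0,"ty":0.03,"tz":-0.3,"rx":0,"ry":0,"rz":0,"fingers":-1},{"tx":0,"ty":0.03,"tz":-0.3,"rx":0,"ry":0,"rz":0,"fingers":-1},{"tx":0,"ty":0.03,"tz":-0.3,"rx":0,"ry":0,"rz":0,"fingers":-1},{"tx":0,"ty":0,"tz":-0.3,"rx":0,"ry":0,"rz":0,"fingers":-1},{"tx":0,"ty":0,"tz":-0.3,"rx":0,"ry":0,"rz":0,"fingers":-1},{"tx":0,"ty":0,"tz":-0.2,"rx":0,"ry":0,"rz":0,"fingers":-1},{"tx":0,"ty":0,"tz":0,"rx":0,"ry":0,"rz":0,"fingers":-1}]}}

```text
time_s: 11.42
position: [0.4844, -0.2679, 0.2735]
tcp_rot: [-0.485, 0.507, 0.513, 0.494]
ft_force: [-0.1, 1.9, -0.0]
opening: 0.0856
```

```bash
python3 - <<'E'
from h import *
togo([.487,-.24,.24])
E
```

```text
t 11.43 p [ 0.4844 -0.2679  0.2735] world d [ 0.0026  0.0279 -0.0335] 
 now-tool units [ 0.169 -0.02   0.137]  aligned-tool units [ 0.168 -0.013  0.14 ] turn units [-0.0012  0.0048 -0.013 ] deg [-0.2  0.9 -2.3]
 axes x,y,z [[-0.041, 0.015, -0.999], [-0.999, 0.003, 0.041], [0.004, 1.0, 0.015]] F [-0.06  1.86 -0.01] T [ 0.03   0.018 -0.02 ] op 0.0856 q [-0.634 -0.11   1.703 -0.012  1.591 -2.201]
```

Call:
{"name": "step_arm", "arguments": {"rows": [{"tx":0.08,"ty":-0.01,"tz":0.14,"rx":0,"ry":0.004,"rz":-0.012,"fingers":-1},{"tx":0.07,"ty":0,"tz":0,"rx":0,"ry":0,"rz":0,"fingers":-1},{"tx":0,"ty":0,"tz":0,"rx":0,"ry":0,"rz":0,"fingers":-1}]}}

```text
time_s: 11.8
position: [0.4836, -0.2366, 0.2369]
tcp_rot: [-0.495, 0.501, 0.504, 0.5]
ft_force: [-0.2, 0.3, -0.7]
opening: 0.0853
```

```bash
python3 - <<'E'
from h import *
from bench import cams,sensors
togo([.487,-.24,.10])
o=sensors.get_obs();c=cams.read_camera("wrist"); cv2.imwrite("pics/w2.png",c["color"])
H,W=c["z_map"].shape; f=H/2/np.tan(np.radians(c["vertical_fov"])/2); v,u=np.mgrid[:H,:W]; z=c["z_map"]
P=np.stack([(u-c["cx"])/f*z,(v-c["cy"])/f*z,z,np.ones_like(z)],-1)@np.array(c["hand_eye"]).T
P=P[...,:3]@Ro.from_quat(o["tcp_rot"]).as_matrix().T+np.array(o["position"])
X,Y,Z=[P[...,i] for i in range(3)]
q=(z>0)&(Z>.123)&(Z<.135)&(abs(Y+.24)<.04)&(abs(X-.487)<.035)
print(q.sum(), rect(P[q][:,:2]), P[q].max(0))
E
```

```text
t 11.8 p [ 0.4836 -0.2366  0.2369] world d [ 0.0034 -0.0034 -0.1369] 
 now-tool units [ 0.684 -0.024 -0.023]  aligned-tool units [ 0.685 -0.017 -0.017] turn units [-0.001   0.0026 -0.0033] deg [-0.2  0.5 -0.6]
 axes x,y,z [[-0.01, 0.008, -1.0], [-1.0, 0.003, 0.01], [0.003, 1.0, 0.008]] F [-0.24  0.33 -0.67] T [ 0.01  -0.047 -0.015] op 0.0853 q [-5.940e-01 -1.500e-01  1.799e+00  1.000e-03  1.505e+00 -2.161e+00]
927 [ 4.87200e-01 -2.39100e-01  2.84000e-02  2.91000e-02  8.94639e+01] [ 0.5016948  -0.22488718  0.13133212]
```

View pics/w2.png

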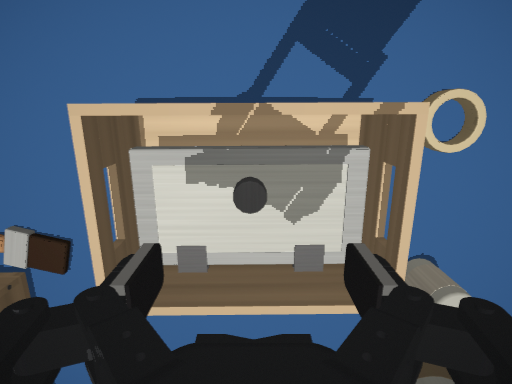

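The wrist view shows the lid knob at (250,195), centred between the jaws, with the hinge lugs at (192,260) and (308,260). It measures (0.487,-0.239) with its top at 0.130, as expected. Descending.

Call:
{"name": "step_arm", "arguments": {"rows": [{"tx":0.1,"ty":-0.018,"tz":-0.015,"rx":0,"ry":0.002,"rz":-0.003,"fingers":-1},{"tx":0.2,"ty":0,"tz":0,"rx":0,"ry":0,"rz":0,"fingers":-1},{"tx":0.2,"ty":0,"tz":0,"rx":0,"ry":0,"rz":0,"fingers":-1},{"tx":0,"ty":0,"tz":0,"rx":0,"ry":0,"rz":0,"fingers":-1}]}}

```text
time_s: 12.35
position: [0.4902, -0.2413, 0.1391]
tcp_rot: [0.501, -0.5, -0.498, -0.501]
ft_force: [0.0, -0.3, 0.2]
opening: 0.0854
```

```bash
python3 - <<'E'
from h import *
togo([.487,-.239,.098])
E
```

```text
t 12.35 p [ 0.4902 -0.2413  0.1391] world d [-0.0032  0.0023 -0.0411] 
 now-tool units [0.205 0.017 0.012]  aligned-tool units [0.205 0.016 0.012] turn units [-0.0008 -0.0008  0.0016] deg [-0.1 -0.1  0.3]
 axes x,y,z [[0.005, -0.003, -1.0], [-1.0, 0.002, -0.005], [0.002, 1.0, -0.003]] F [ 0.01 -0.32  0.23] T [ 0.002  0.016 -0.002] op 0.0854 q [-5.940e-01 -6.300e-02  1.886e+00  1.000e-03  1.313e+00 -2.163e+00]
```

Call:
{"name": "step_arm", "arguments": {"rows": [{"tx":0.11,"ty":0.02,"tz":0.01,"rx":0,"ry":0,"rz":0.001,"fingers":-1},{"tx":0.09,"ty":0.01,"tz":0,"rx":0,"ry":0,"rz":0,"fingers":-1},{"tx":0.03,"ty":0,"tz":0,"rx":0,"ry":0,"rz":0,"fingers":-1},{"tx":0,"ty":0,"tz":0,"rx":0,"ry":0,"rz":0,"fingers":-1}]}}

```text
time_s: 12.85
position: [0.4866, -0.2412, 0.095]
tcp_rot: [0.503, -0.5, -0.496, -0.501]
ft_force: [0.9, 0.5, -0.1]
opening: 0.0852
```

```bash
python3 - <<'E'
from h import *
togo([.487,-.239,.098])
E
```

```text
t 12.85 p [ 0.4866 -0.2412  0.095 ] world d [0.0004 0.0022 0.003 ] 
 now-tool units [-0.015 -0.002  0.011]  aligned-tool units [-0.015 -0.002  0.011] turn units [-0.0008 -0.0021  0.0024] deg [-0.1 -0.4  0.4]
 axes x,y,z [[0.007, -0.007, -1.0], [-1.0, 0.002, -0.007], [0.002, 1.0, -0.007]] F [ 0.93  0.54 -0.08] T [-0.004 -0.011 -0.003] op 0.0852 q [-5.960e-01 -2.300e-02  1.927e+00 -1.000e-03  1.228e+00 -2.164e+00]
```

Call:
{"name": "step_arm", "arguments": {"rows": [{"tx":-0.013,"ty":0,"tz":0.012,"rx":0,"ry":0,"rz":0.002,"fingers":0},{"tx":0,"ty":0,"tz":0,"rx":0,"ry":0,"rz":0,"fingers":1},{"tx":0,"ty":0,"tz":0,"rx":0,"ry":0,"rz":0,"fingers":1},{"tx":0,"ty":0,"tz":0,"rx":0,"ry":0,"rz":0,"fingers":1},{"tx":0,"ty":0,"tz":0,"rx":0,"ry":0,"rz":0,"fingers":1},{"tx":0,"ty":0,"tz":0,"rx":0,"ry":0,"rz":0,"fingers":1}], "squeeze": 80}}

```text
time_s: 13.6
position: [0.4879, -0.2391, 0.1002]
tcp_rot: [0.502, -0.502, -0.496, -0.5]
ft_force: [-0.4, 0.3, 0.7]
opening: 0.028
```

```bash
python3 - <<'E'
from h import *
togo([.487,-.239,.098])
E
```

```text
t 13.6 p [ 0.4879 -0.2391  0.1002] world d [-0.0009  0.0001 -0.0022] 
 now-tool units [0.011 0.005 0.001]  aligned-tool units [0.011 0.005 0.   ] turn units [-0.0007 -0.0025  0.0012] deg [-0.1 -0.5  0.2]
 axes x,y,z [[0.004, -0.008, -1.0], [-1.0, 0.002, -0.004], [0.002, 1.0, -0.008]] F [-0.41  0.27  0.69] T [ 0.246 -0.006  0.001] op 0.028 q [-0.59  -0.027  1.921 -0.005  1.24  -2.157]
```

Call:
{"name": "step_arm", "arguments": {"rows": [{"tx":-0.022,"ty":-0.004,"tz":0,"rx":0,"ry":0,"rz":0.014,"fingers":1},{"tx":-0.022,"ty":-0.004,"tz":0,"rx":0,"ry":0,"rz":0.014,"fingers":1}]}}

```text
time_s: 13.85
position: [0.4885, -0.2391, 0.1058]
tcp_rot: [-0.479, 0.524, 0.518, 0.477]
ft_force: [0.2, -0.1, 0.2]
opening: 0.0276
```

```bash
python3 - <<'E'
from h import *
togo([.487,-.239,.098])
E
```

```text
t 13.85 p [ 0.4885 -0.2391  0.1058] world d [-0.0015  0.0001 -0.0078] 
 now-tool units [0.039 0.004 0.001]  aligned-tool units [0.039 0.008 0.   ] turn units [-0.001  -0.0026 -0.0276] deg [-0.2 -0.5 -5. ]
 axes x,y,z [[-0.087, -0.008, -0.996], [-0.996, 0.004, 0.087], [0.003, 1.0, -0.008]] F [ 0.2  -0.14  0.19] T [ 0.069 -0.371  0.081] op 0.0276 q [-0.564  0.023  1.863 -0.055  1.325 -2.117]
```

Call:
{"name": "step_arm", "arguments": {"rows": [{"tx":-0.02,"ty":-0.004,"tz":0,"rx":0,"ry":0,"rz":0.01,"fingers":1},{"tx":-0.02,"ty":-0.004,"tz":0,"rx":0,"ry":0,"rz":0.01,"fingers":1}]}}

```text
time_s: 14.1
position: [0.4912, -0.239, 0.1132]
tcp_rot: [-0.462, 0.539, 0.534, 0.459]
ft_force: [2.1, -0.5, -2.3]
opening: 0.0279
```

```bash
python3 - <<'E'
from h import *
from bench import cams
togo([.487,-.239,.098])
c=cams.read_camera("scene"); cv2.imwrite("pics/s3.png",cv2.resize(c["color"][150:260,100:260],None,fx=5,fy=5))
c=cams.read_camera("side"); cv2.imwrite("pics/d3.png",cv2.resize(c["color"][180:310,190:320],None,fx=4.5,fy=4.5))
E
```

```text
t 14.1 p [ 0.4912 -0.239   0.1132] world d [-0.0042  0.     -0.0152] 
 now-tool units [0.079 0.009 0.001]  aligned-tool units [0.076 0.021 0.   ] turn units [-0.001  -0.0026 -0.0483] deg [-0.2 -0.5 -8.7]
 axes x,y,z [[-0.151, -0.008, -0.988], [-0.988, 0.004, 0.151], [0.003, 1.0, -0.008]] F [ 2.05 -0.46 -2.25] T [-0.007 -0.472  0.135] op 0.0279 q [-0.545  0.06   1.815 -0.087  1.393 -2.092]
```

View pics/s3.png

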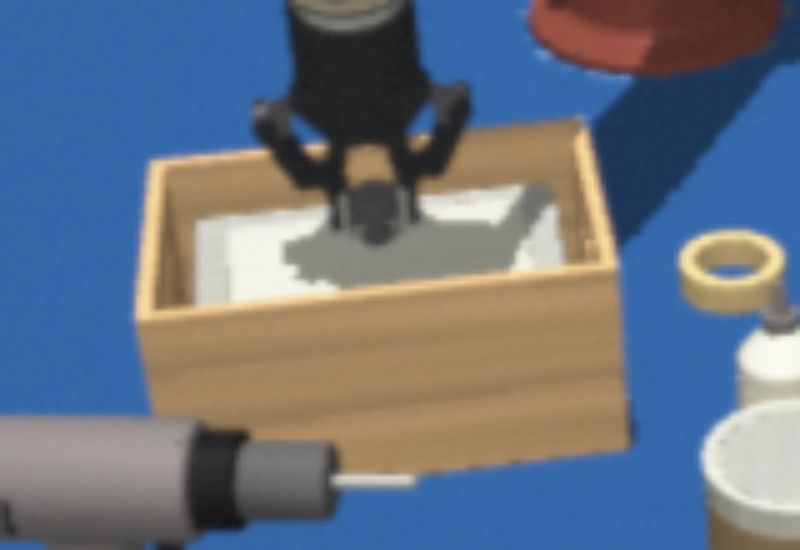

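View pics/d3.png

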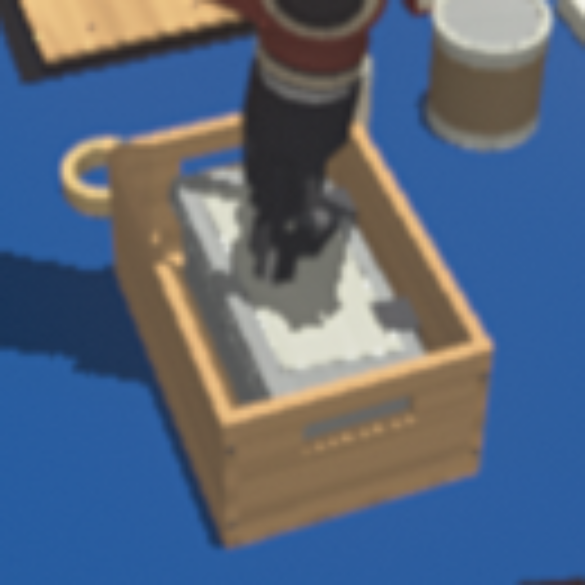

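Both zoomed views show the knob in the jaws and the lid's front lip rising. From the TCP rise I estimate 0.15 rad. A bit more, then I'll measure the slope.

Call:
{"name": "step_arm", "arguments": {"rows": [{"tx":-0.018,"ty":-0.004,"tz":0,"rx":0,"ry":0,"rz":0.011,"fingers":1},{"tx":-0.016,"ty":-0.004,"tz":0,"rx":0,"ry":0,"rz":0.011,"fingers":1},{"tx":0,"ty":0,"tz":0,"rx":0,"ry":0,"rz":0,"fingers":1},{"tx":0,"ty":0,"tz":0,"rx":0,"ry":0,"rz":0,"fingers":1}]}}

```text
time_s: 14.7
position: [0.4938, -0.239, 0.1196]
tcp_rot: [-0.441, 0.556, 0.551, 0.439]
ft_force: [0.5, 0.0, -2.4]
opening: 0.0281
```

```bash
cat > lid.py <<'E'
from h import *
from bench import cams
togo([.487,-.239,.098])
for n in ["scene","side"]:
    c=cams.read_camera(n); P=world(c); np.savez(n+"4.npz",**c); cv2.imwrite(f"pics/{n}4.png",c["color"])
    X,Y,Z=[P[...,i] for i in range(3)]; hsv=cv2.cvtColor(c["color"],cv2.COLOR_BGR2HSV)
    q=(c["z_map"]>0)&(X>.46)&(X<.565)&(abs(Y+.24)<.095)&(abs(Y+.24)>.03)&(Z>.075)&(Z<.13)&(hsv[...,1]<40)
    A=P[q]
    for _ in range(4):
        pl=np.linalg.lstsq(np.c_[A[:,:2],np.ones(len(A))],A[:,2],rcond=None)[0]
        r=A[:,2]-np.c_[A[:,:2],np.ones(len(A))]@pl; A2=A[abs(r)<.004]; 
        if len(A2)==len(A): break
        A=A2
    print(n,len(A),"slope",pl,"angle",np.arctan(-pl[0]))
    q=(c["z_map"]>0)&(abs(Z-.024)<.008)&(X>.3)&(X<.75)&(Y>.08)&(Y<.5)
    print(" cover",rect(P[q][:,:2]),np.median(Z[q]))
E
python3 lid.py
```

```text
t 14.7 p [ 0.4938 -0.239   0.1196] world d [-0.0068  0.     -0.0216] 
 now-tool units [0.113 0.009 0.001]  aligned-tool units [0.108 0.034 0.   ] turn units [-0.001  -0.0026 -0.0722] deg [ -0.2  -0.5 -13. ]
 axes x,y,z [[-0.225, -0.008, -0.974], [-0.974, 0.004, 0.225], [0.002, 1.0, -0.008]] F [ 0.55  0.03 -2.41] T [-0.061 -0.205  0.104] op 0.0281 q [-0.525  0.106  1.762 -0.12   1.468 -2.069]
scene 714 slope [-0.22289988 -0.00121723  0.22445024] angle 0.2193146179409995
 cover [0.517  0.3242 0.2093 0.3519 0.5496] 0.02465367716912338
side 635 slope [-2.28205216e-01 -1.92605032e-05  2.25821223e-01] angle 0.2243631111566928
 cover [0.5145 0.2967 0.2    0.3015 0.7391] 0.023876196181814417
```

The lid is at 0.22 rad by both cameras and held, with about 2.4 N of load. One more check for drift and bystanders, then I'll hand in.

```bash
python3 lid.py; python3 - <<'E'
import cv2
for n in ["scene","side"]:
    a=cv2.imread(f"pics/{n}0.png");b=cv2.imread(f"pics/{n}4.png"); cv2.imwrite(f"pics/{n}5.png",b)
    print(n)
    R={"scene":{"tape":(234,196,24,16),"glue":(246,208,20,24),"tin":(240,232,38,48),"screws":(386,186,36,26)},"side":{"brush":(300,305,30,60),"glue":(258,184,14,20),"tin":(284,178,28,34)}}[n]
    for k,(x,y,w,h) in R.items(): print(k,cv2.absdiff(a,b)[y:y+h,x:x+w].mean().round(2))
E
```

```text
t 14.8 p [ 0.4938 -0.239   0.1196] world d [-0.0068  0.     -0.0216] 
 now-tool units [0.113 0.009 0.001]  aligned-tool units [0.108 0.034 0.   ] turn units [-0.001  -0.0026 -0.072 ] deg [ -0.2  -0.5 -13. ]
 axes x,y,z [[-0.224, -0.008, -0.974], [-0.975, 0.004, 0.224], [0.002, 1.0, -0.008]] F [ 0.57 -1.06 -2.42] T [-0.065 -0.233  0.094] op 0.0279 q [-0.525  0.106  1.762 -0.12   1.467 -2.069]
scene 719 slope [-2.13802017e-01  1.87275008e-04  2.20175990e-01] angle 0.21063082545800516
 cover [0.5151 0.3242 0.2111 0.3505 0.4548] 0.024728191746726247
side 636 slope [-0.22524867  0.00337258  0.22540383] angle 0.22155111468984817
 cover [0.5147 0.2949 0.2005 0.2973 0.2176] 0.023456106076097827
scene
tape 1.6
glue 1.5
tin 1.59
screws 2.33
side
brush 5.24
glue 89.08
tin 4.84
```

View pics/scene4.png

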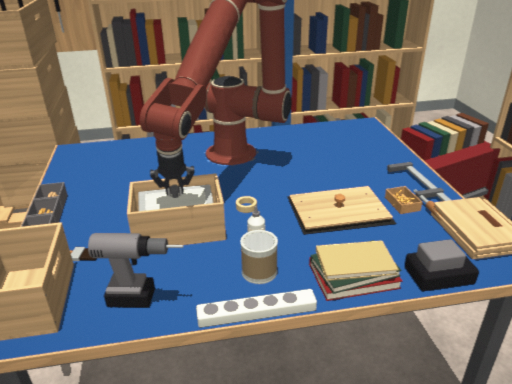

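The cover is on the mat at (340,208), the bystanders are where they were, and the gripper holds the lid at (175,190). In the side view the arm hides the glue, which explains that large difference; the scene view shows the glue unchanged.

```bash
python3 -c "
from bench import bot
print(bot.finish_job())"
```

```text
the job is handed in; nothing more can be done
None
```

I handed the job in at about 15 s. The cover is on the mat and the gripper is holding the brush box lid ajar. `finish_job()` gives no verdict, so what follows is from my own last checks.

- **Cover:** I lifted it off by its knob, set it down and let go of it. It lies knob up and flat at about (0.515, 0.296), within about 7 mm of the mat's centre.
- **Lid:** it came free of the seal without springing up. The two cameras put it at 0.21 to 0.22 rad open, front edge about 26 mm up. It is held steady at about 2.4 N, with no drift between the last two looks.
- **Bystanders:** the scene camera showed the tape, glue, tin and screws unmoved, and the side camera showed little change at the brush and tin.

Two checks disagreed:

- **Cover position:** the scene camera's last fit gave a width of 0.35 m and a centre of y = 0.324. I believe it took in part of the screws carton. The side camera, and both cameras earlier, gave y of about 0.296.
- **Glue bottle:** the side camera showed a large change there, most likely because the arm was blocking its view.

One moment was rougher than planned: the force read about 22 N as the cover touched the mat, which is under the 40 N limit.

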